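Roll the cap strips home on the tube plate

TASK

Take the hand roller from its rest and close the tube plate in the block heater: set the drum down on the cap strip at one end of the plate and roll to the other end with a firm, steady pressure, without lifting off on the way, until all twelve strips are fully home. The tubes are thin, so never bear down hard (at most 35 N), press with the roller only, leave the other things on the bench where they are, and put the roller back upright in its rest.

Things in the scene. Friction and masses are not known exactly. Their poses are not given: they have to be found in the camera images.
- station: Grey-white block heater, fixed, in a thin steel drip tray (240 x 232 mm); control panel with display on its -x side. On top a white 96-tube plate, 85.5 mm (x) by 127.8 mm (y), with 12 cap strips side by side. Origin on the bench under the plate's centre, y along the plate's long side, z up. Read from the tray: it does not show how the screw feet are set (see plate_nominal).
- plate_nominal (a point): Nominal middle of the strips' tops when home, 96.5 mm above the bench, axes as station. Fixed to the tray. The screw feet are set anew each time: the real plate is up to 7 mm higher or lower and slopes along y by up to 0.04 rad either way (2 mm at an end strip): feel for it. It does not yield. Plate rim 2.5 mm, block 15.5, housing 23 mm below the strips' tops.
- strip1 (a joint): Cap strip 1 of 12 (78 mm long in x, 8.2 mm wide), at y = -49.5 mm on the plate: how far it is pressed down, 0 (4 mm proud) to 0.004 m (home, a hard stop). Starts at 0 to 0.001, yields at about 6 N, stays where left. Two or three yield at once under the drum: 14 to 20 N on the roller takes them home.
- strip2 (a joint): Cap strip 2 of 12 (78 mm long in x, 8.2 mm wide), at y = -40.5 mm on the plate: how far it is pressed down, 0 (4 mm proud) to 0.004 m (home, a hard stop). Starts at 0 to 0.001, yields at about 6 N, stays where left. Two or three yield at once under the drum: 14 to 20 N on the roller takes them home.
- strip3 (a joint): Cap strip 3 of 12 (78 mm long in x, 8.2 mm wide), at y = -31.5 mm on the plate: how far it is pressed down, 0 (4 mm proud) to 0.004 m (home, a hard stop). Starts at 0 to 0.001, yields at about 6 N, stays where left. Two or three yield at once under the drum: 14 to 20 N on the roller takes them home.
- strip4 (a joint): Cap strip 4 of 12 (78 mm long in x, 8.2 mm wide), at y = -22.5 mm on the plate: how far it is pressed down, 0 (4 mm proud) to 0.004 m (home, a hard stop). Starts at 0 to 0.001, yields at about 6 N, stays where left. Two or three yield at once under the drum: 14 to 20 N on the roller takes them home.
- strip5 (a joint): Cap strip 5 of 12 (78 mm long in x, 8.2 mm wide), at y = -13.5 mm on the plate: how far it is pressed down, 0 (4 mm proud) to 0.004 m (home, a hard stop). Starts at 0 to 0.001, yields at about 6 N, stays where left. Two or three yield at once under the drum: 14 to 20 N on the roller takes them home.
- strip6 (a joint): Cap strip 6 of 12 (78 mm long in x, 8.2 mm wide), at y = -4.5 mm on the plate: how far it is pressed down, 0 (4 mm proud) to 0.004 m (home, a hard stop). Starts at 0 to 0.001, yields at about 6 N, stays where left. Two or three yield at once under the drum: 14 to 20 N on the roller takes them home.
- strip7 (a joint): Cap strip 7 of 12 (78 mm long in x, 8.2 mm wide), at y = 4.5 mm on the plate: how far it is pressed down, 0 (4 mm proud) to 0.004 m (home, a hard stop). Starts at 0 to 0.001, yields at about 6 N, stays where left. Two or three yield at once under the drum: 14 to 20 N on the roller takes them home.
- strip8 (a joint): Cap strip 8 of 12 (78 mm long in x, 8.2 mm wide), at y = 13.5 mm on the plate: how far it is pressed down, 0 (4 mm proud) to 0.004 m (home, a hard stop). Starts at 0 to 0.001, yields at about 6 N, stays where left. Two or three yield at once under the drum: 14 to 20 N on the roller takes them home.
- strip9 (a joint): Cap strip 9 of 12 (78 mm long in x, 8.2 mm wide), at y = 22.5 mm on the plate: how far it is pressed down, 0 (4 mm proud) to 0.004 m (home, a hard stop). Starts at 0 to 0.001, yields at about 6 N, stays where left. Two or three yield at once under the drum: 14 to 20 N on the roller takes them home.
- strip10 (a joint): Cap strip 10 of 12 (78 mm long in x, 8.2 mm wide), at y = 31.5 mm on the plate: how far it is pressed down, 0 (4 mm proud) to 0.004 m (home, a hard stop). Starts at 0 to 0.001, yields at about 6 N, stays where left. Two or three yield at once under the drum: 14 to 20 N on the roller takes them home.
- strip11 (a joint): Cap strip 11 of 12 (78 mm long in x, 8.2 mm wide), at y = 40.5 mm on the plate: how far it is pressed down, 0 (4 mm proud) to 0.004 m (home, a hard stop). Starts at 0 to 0.001, yields at about 6 N, stays where left. Two or three yield at once under the drum: 14 to 20 N on the roller takes them home.
- strip12 (a joint): Cap strip 12 of 12 (78 mm long in x, 8.2 mm wide), at y = 49.5 mm on the plate: how far it is pressed down, 0 (4 mm proud) to 0.004 m (home, a hard stop). Starts at 0 to 0.001, yields at about 6 N, stays where left. Two or three yield at once under the drum: 14 to 20 N on the roller takes them home.
- roller: Hand roller, about 0.32 kg: free-turning dark drum (36 mm diameter, 84 mm long, along x) between two aluminium side plates, under a black bar handle. It rolls along its y. Origin on the drum's lowest line at its middle, z up. Side plates at x = +-48 mm, 4 mm thick, 54 mm long in y, lower edges at z = 8 mm. At the start it stands upright in its rest, aligned with it.
- roller_grip (a point): Middle of the roller's handle, 73 mm above the roller's origin, axes as roller. The handle is 92 mm long (x), 26 mm thick (y), 30 mm high (z = 58 to 88 mm on the roller). Take it from above with the fingers closing along y; 22 mm of free space under it, above the drum.
- rest: The roller's rest, fixed: grey plastic base 118 x 84 mm, rails along y at x = +-48 mm, 14 mm wide, tops 14 mm above the bench, outer guards at x = +-57.5 mm, 19 mm high. The roller's side plates stand on the rails, its x along the rest's x (either way round), the drum hanging free between: roller's origin over the rest's, 6 mm above the bench. Origin on the bench, z up.
- dish_pods: Bystander, to be left alone: open glass petri dish with bean pods, 96 mm across, 17 mm high. Origin at the centre of its underside.
- dish_seeds: Bystander, to be left alone: open glass petri dish with sprouting seeds, 96 mm across, wall 17 mm high, sprouts to 42 mm. Origin at the centre of its underside.
- timer: Bystander, to be left alone: white bench timer lying flat, 66 x 60 x 18 mm. Origin at the centre of its underside.
- forceps: Bystander, to be left alone: steel forceps lying flat, 137 mm long, 10 mm high. Origin at the centre of its underside.
- tip_box: Bystander, to be left alone: pipette-tip box, 84 x 124 mm, 72 mm high. Origin at the centre of its underside.
- beaker: Bystander, to be left alone: glass beaker, 72 mm across, 95 mm high. Origin at the centre of its underside.
- wash_bottle: Bystander, to be left alone: white wash bottle with a blue cap, 64 mm across, 180 mm high with its spout. Origin at the centre of its underside.

How it is judged:
By the outcome, as a careful person would: the job done as asked, in the order asked, and still so for the second after the job is handed in, with the robot touching nothing.
It also fails if it takes over 69 s, if anything falls off the work surface, if the arm or the gripper's body presses on something with over 40 N, if the wrist force passes 120 N, or if a joint passes its speed limit or range.

ROBOT

A 7-joint arm with a two-finger parallel gripper is mounted at the origin on the work surface. World frame = base frame: x ahead of the robot, y to its left, z up, the work surface at z = 0. Lengths are in m, angles in rad, forces in N, time in s.
With the tool pointing down it reaches from about 0.4 to 0.875 m from the base axis. Payload 6.5 kg.
Tool frame: the origin (TCP) lies between the finger pads; the fingertips stand robot.tip_extent ahead of it and the grasp point (between the pads) lies 8 mm behind it (robot.tip_extent is the distance from the TCP to the fingertips, in m); y points along the fingers, z is the direction in which the jaws open and shut, and the axes are right-handed (so a half turn about y gives the same grasp; the last joint's range is limited). The gripper opens to 88 mm and grips with 3 to 60 N. Pads are 18 mm wide; open, the fingers measure 123 mm over their backs; the gripper's body (75 mm by 187 mm) begins 45 mm behind the grasp point.
Start: joints at [-1.365, 0.536, -0.004, 1.538, 0.003, 1.067, -0.071], TCP at [0.174, 0.626, 0.25] pointing down, gripper open.
Joint ranges: [-2.7, 2.7], [-0.37, 2.16], [-1.27, 1.26], [0.24, 2.4], [-1.31, 4.45], [0.19, 1.91], [-2.76, 2.76]. Speed limits (rad/s): [2.39, 2.39, 3.14, 3.14, 3.14, 3.14, 3.14].

INTERFACE

Orientations are given as a unit quaternion [x, y, z, w].
In Python, from station import robot gives the robot as it stands. Calls block until the motion is done:
- robot.move_ptp(position, orientation): joint-space move of the TCP to a pose.
- robot.movel(position, attitude=None, feed=0.15, f_stop=None): straight line of the TCP; attitude=None keeps the orientation; feed is the mean speed in m/s. With f_stop (N) it stops when the force on the tool has changed by that much, and returns True; else False.
- robot.movej(angles): joint-space move.
- robot.grip(opening): finger opening in m; the grip force is fixed at half the most; returns when the fingers have stopped.
- robot.sleep(seconds).
- robot.solve_ik(position, orientation): joint angles nearest the present ones, or None.
- robot.read_camera(name): name is "side" or "top"; returns a dict with "color" (480x640x3 uint8, blue, green, red), "fx", "fy", "cx", "cy" (pixels), "view" (4x4, takes a point from world to camera coordinates). Camera axes: x right, y up, looking along -z (the intrinsics and any distortion apply to the point x, -y, -z); pixel columns grow to the right and rows downward; lengths in m; the calibration is good to about 2 mm. A picture is of the moment at which its call begins. There is no depth.
A pose or a line that the arm cannot do raises robot.MotionError and nothing moves.
- robot.close_job(): hands the job in, once; it reports no verdict.
Readings, each from a call of its own:
- robot.read_time_s(): time.
- robot.read_q(): joint angles.
- robot.read_qd(): joint speeds.
- robot.read_joint_torque(): joint torques, N m.
- robot.read_tool_pos(): TCP position.
- robot.read_tcp_rot(): TCP orientation.
- robot.read_force(): force on the tool from outside, world axes, zero at the start.
- robot.read_ft_torque(): the same for the moment, N m.
- robot.read_grip_width(): finger opening in m.
Only numpy, scipy, OpenCV 4.12 (cv2) and the standard library are available. Lean on these libraries where they do the work, as an engineer would, in place of code of your own. Each camera call takes 0.05 s, during which the arm holds its last target. There are 200 camera calls.

## Working session

There is one attempt and no reset: what is moved stays moved. The work goes in short steps, each a Python script; the robot and the scene stay as the last script left them, time stands still between calls to the robot, and variables do not carry over. Pictures are saved under pics/ and viewed, about 8 in all and at most 12, crops included, and the job is handed in when it is done.

```bash
ls; mkdir -p pics
python3 - <<'E'
from station import robot
import cv2,numpy as np
for n in("top","side"):
    c=robot.read_camera(n);cv2.imwrite(f"pics/{n}0.png",c["color"])
    print(n,c["fx"],c["fy"],c["cx"],c["cy"],[k for k in c]);print(np.round(c["view"],4).tolist())
    np.savez(f"{n}.npz",**{k:v for k,v in c.items()})
print(robot.read_time_s(),robot.read_tcp_rot(),robot.tip_extent,robot.read_force(),robot.read_grip_width())
E
```

```text
pics
top 554.4233165453442 554.4233165453442 310.13660590497466 235.97448094122814 ['color', 'fx', 'fy', 'cx', 'cy', 'view']
[[0.0143, -0.9998, -0.0162, -0.0], [0.9827, 0.0111, 0.1851, -0.6131], [-0.1849, -0.0186, 0.9826, -1.6733], [0.0, 0.0, 0.0, 1.0]]
side 516.5321584093186 516.5321584093186 321.7426210633231 238.52316774351613 ['color', 'fx', 'fy', 'cx', 'cy', 'view']
[[0.9864, -0.1637, 0.0137, -0.567], [0.0979, 0.6526, 0.7513, -0.1383], [-0.1319, -0.7398, 0.6598, -1.2675], [0.0, 0.0, 0.0, 1.0]]
0.1 [ 0.70113452 -0.09580916  0.09573969 -0.70004635] 0.011 [-0.10186607 -0.0895591  -0.51779509] 0.08832167699242219
```

View pics/top0.png

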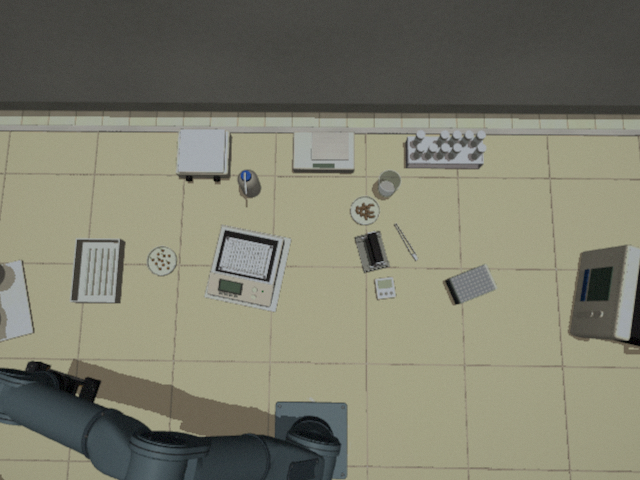

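View pics/side0.png

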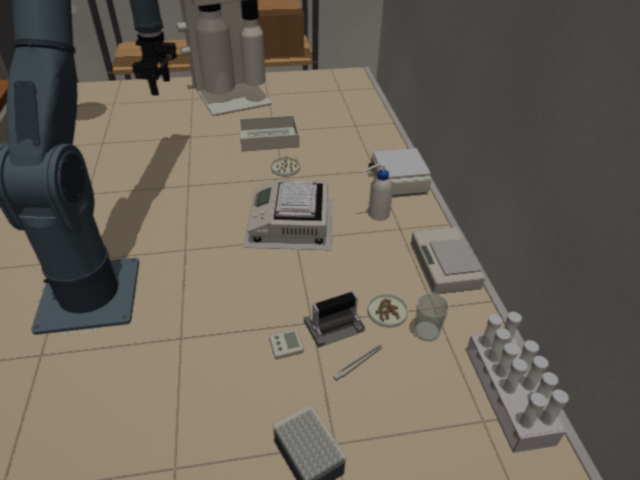

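Run:
```python
import cv2,numpy as np
def crop(n,x,y,w):
    im=cv2.imread(f"pics/{n}0.png")[y:y+w*3//4,x:x+w]
    im=cv2.resize(im,(400,300),interpolation=cv2.INTER_CUBIC)
    im=cv2.convertScaleAbs(im,alpha=1.3)
    for i in range(0,w,10):
        if i*400//w<400:
            cv2.putText(im,str(x+i),(i*400//w,8),0,.3,(0,0,255));cv2.line(im,(i*400//w,0),(i*400//w,300),(0,0,255) if 0 else (80,80,255),1) if i%20==0 else 0
    for i in range(0,w*3//4,10):
        cv2.putText(im,str(y+i),(0,i*400//w+4),0,.3,(255,0,0));cv2.line(im,(0,i*400//w),(400,i*400//w),(255,80,80),1) if i%20==0 else 0
    return im
a=np.vstack([np.hstack([crop("top",190,218,125),crop("top",340,222,68)]),np.hstack([crop("side",240,170,110),crop("side",296,285,80)])])
cv2.imwrite("pics/crops.png",a)
```

```text
(no output)
```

View pics/crops.png

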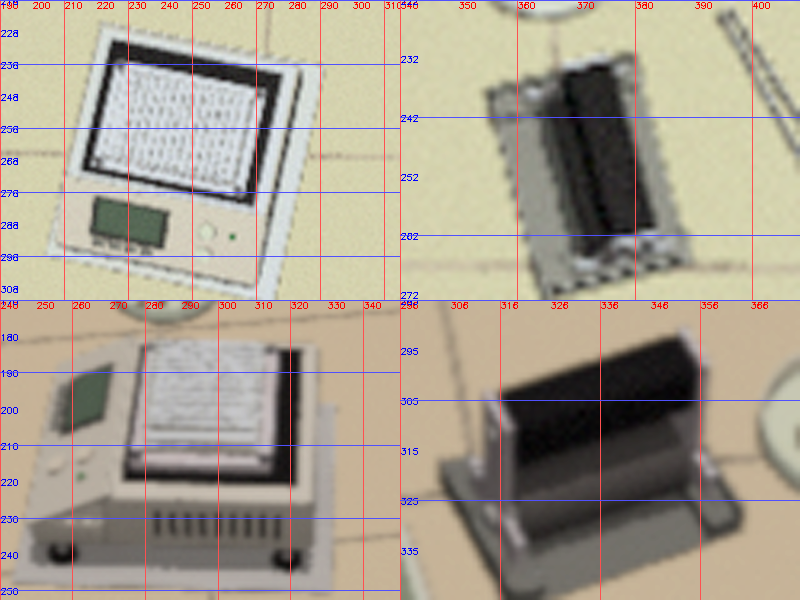

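```bash
cat > fit.py <<'E'
import cv2,numpy as np
from scipy.optimize import differential_evolution as DE
C={}
for n in("top","side"):
    d=np.load(f"{n}.npz");g=cv2.cvtColor(d["color"],cv2.COLOR_BGR2GRAY).astype(np.float32)
    g=cv2.GaussianBlur(g,(0,0),.8);m=np.hypot(cv2.Sobel(g,5,1,0),cv2.Sobel(g,5,0,1))
    C[n]=(np.sqrt(m),d)
def proj(n,P):
    d=C[n][1];p=P@d["view"][:3,:3].T+d["view"][:3,3]
    return np.c_[d["cx"]+d["fx"]*p[:,0]/-p[:,2],d["cy"]+d["fy"]*-p[:,1]/-p[:,2]].astype(np.float32)
def rect(a,b,z):  # full sizes
    c=np.array([[-a,-b],[a,-b],[a,b],[-a,b]])/2;t=np.linspace(0,1,40)[:,None]
    return [np.c_[c[i]*(1-t)+c[(i+1)%4]*t,np.full(40,z)] for i in range(4)]
def place(P,x,y,w,z=0):
    c,s=np.cos(w),np.sin(w);return P@np.array([[c,-s,0],[s,c,0],[0,0,1]]).T+[x,y,z]
def samp(n,P):
    q=proj(n,P);return cv2.remap(C[n][0],q[None,:,0],q[None,:,1],1).mean()
def ground(n,u,v,z=0):
    d=C[n][1];R=d["view"][:3,:3];o=-R.T@d["view"][:3,3]
    r=R.T@np.array([(u-d["cx"])/d["fx"],-(v-d["cy"])/d["fy"],-1]);return o+r*(z-o[2])/r[2]
def fit(name,f,b):
    r=DE(f,b,seed=1,maxiter=300,popsize=20,tol=1e-6);print(name,np.round(r.x,4),round(r.fun,3));return r.x
if __name__=="__main__":
    c0=ground("top",245,255,.095);print("plate guess",c0)
    pl=np.vstack(rect(.0855,.1278,-.0025)); tr=np.vstack(rect(.24,.232,.002))
    B=[(c0[0]-.03,c0[0]+.03),(c0[1]-.03,c0[1]+.03),(-.35,-.1),(.0885,.1045)]
    for cs in(("top",),("side",),("top","side")):
        px=fit(f"plate{cs}",lambda p:-sum(samp(n,place(pl,*p)) for n in cs),B)
    t0=ground("top",247,267)
    tx=fit("tray",lambda p:-sum(samp(n,place(tr,*p)) for n in C),[(t0[0]-.03,t0[0]+.03),(t0[1]-.03,t0[1]+.03),(-.35,-.1)])
    r0=ground("top",372,252);print("rest guess",r0)
    Bw=[(r0[0]-.03,r0[0]+.03),(r0[1]-.03,r0[1]+.03),(.1,.45)]
    hs=[np.vstack(rect(.092,.026,.094))]; bs=np.vstack(rect(.118,.084,.001))
    for cs in(("top",),("side",),("top","side")):
        rx=fit(f"handle{cs}",lambda p:-sum(samp(n,place(hs[0],*p)) for n in cs),Bw)
        bx=fit(f"base{cs}",lambda p:-sum(samp(n,place(bs,*p)) for n in cs),Bw)
    out=[]
    for n,(x,y,w) in (("top",(195,220,110)),("top",(340,222,68)),("side",(240,170,110)),("side",(296,285,80))):
        im=C[n][1]["color"][y:y+w*3//4,x:x+w];s=400/w
        im=cv2.resize(im,(400,300),interpolation=cv2.INTER_CUBIC)
        for P,col in((place(pl,*px),(0,0,255)),(place(tr,*tx),(255,0,0)),(place(hs[0],*rx),(0,255,255)),(place(bs,*bx),(0,255,0))):
            for u,v in (proj(n,P)-[x,y]+.5)*s: cv2.circle(im,(int(u),int(v)),1,col,-1)
        out.append(im)
    cv2.imwrite("pics/fit.png",np.vstack([np.hstack(out[:2]),np.hstack(out[2:])]))
E
python3 fit.py; python3 -c "
from scipy.spatial.transform import Rotation as R
print(R.from_quat([ 0.70113452,-0.09580916,0.09573969,-0.70004635]).as_matrix().round(3))"
```

```text
plate guess [0.54493796 0.20420667 0.095     ]
plate('top',) [ 0.5674  0.2148 -0.1908  0.1038] -12.579
plate('side',) [ 0.5609  0.1849 -0.1957  0.0885] -10.784
plate('top', 'side') [ 0.5604  0.1762 -0.1914  0.0955] -23.274
tray [ 0.4908  0.2384 -0.1893] -14.845
rest guess [ 0.57387488 -0.18998736  0.        ]
handle('top',) [ 0.5745 -0.1893  0.2781] -13.519
base('top',) [ 0.5748 -0.1873  0.2548] -12.178
handle('side',) [ 0.5729 -0.1933  0.2392] -12.831
base('side',) [ 0.5716 -0.1878  0.2362] -10.124
handle('top', 'side') [ 0.5741 -0.1923  0.2446] -25.397
base('top', 'side') [ 0.5731 -0.1875  0.2514] -21.672
[[ 0.963 -0.     0.268]
 [-0.268 -0.002  0.963]
 [ 0.    -1.    -0.002]]
```

View pics/fit.png

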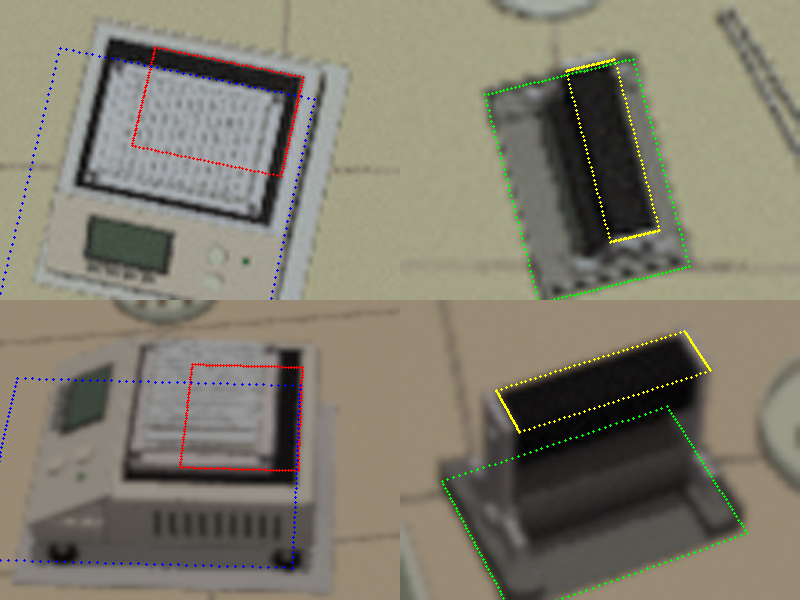

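```bash
cat > fit2.py <<'E'
from fit import *
G={n:cv2.GaussianBlur(C[n][1]["color"].astype(np.float32),(0,0),.6) for n in C}
def val(n,P,ch):
    q=proj(n,P);return cv2.remap(G[n],q[None,:,0],q[None,:,1],1)[0][:,ch]
def signed(n,a,b,z,p,ch,e=.003):
    i=np.vstack(rect(a-2*e,b-2*e,z));o=np.vstack(rect(a+2*e,b+2*e,z))
    return np.clip(val(n,place(i,*p),ch)-val(n,place(o,*p),ch),-40,40).mean()
t0=ground("top",248,267.7);c0=ground("top",246.4,258.3,.095);print(t0,c0)
Bt=[(t0[0]-.03,t0[0]+.03),(t0[1]-.03,t0[1]+.03),(-.3,-.1)];Bc=[(c0[0]-.03,c0[0]+.03),(c0[1]-.03,c0[1]+.03),(-.3,-.1)]
for cs in(("top",),("side",),("top","side")):
    tx=fit(f"tray{cs}",lambda p:-sum(signed(n,.24,.232,.001,p,0) for n in cs),Bt)
    px=fit(f"plate{cs}",lambda p:-sum(signed(n,.0855,.1278,-.0025,p,1) for n in cs),Bc+[(.0885,.1045)])
pz=fit("plate free size",lambda p:-sum(signed(n,p[4],p[5],-.0025,p[:4],1) for n in C),Bc+[(.0885,.1045),(.07,.12),(.1,.16)])
pl=np.vstack(rect(.0855,.1278,-.0025));st=np.vstack(rect(.078,.1072,.002)); tr=np.vstack(rect(.24,.232,.001))
out=[]
for n,(x,y,w) in (("top",(195,220,110)),("side",(240,170,110))):
    im=C[n][1]["color"][y:y+w*3//4,x:x+w];s=400/w
    im=cv2.resize(im,(400,300),interpolation=cv2.INTER_CUBIC);out.append(im.copy())
    for P,col in((place(pl,*px),(0,0,255)),(place(tr,*tx),(255,0,0)),(place(st,*px),(0,160,0))):
        for u,v in (proj(n,P)-[x,y]+.5)*s: cv2.circle(im,(int(u),int(v)),1,col,-1)
    out.append(im)
cv2.imwrite("pics/fit2.png",np.vstack([np.hstack(out[:2]),np.hstack(out[2:])]))
E
python3 fit2.py
```

```text
[0.5183953  0.20616443 0.        ] [0.53486675 0.19958371 0.095     ]
tray('top',) [ 0.5202  0.2068 -0.1954] -18.083
plate('top',) [ 0.5438  0.2058 -0.1931  0.1045] -28.7
tray('side',) [ 0.5166  0.2128 -0.1923] -5.67
plate('side',) [ 0.5434  0.1697 -0.2233  0.103 ] -21.446
tray('top', 'side') [ 0.5167  0.2084 -0.1914] -18.869
plate('top', 'side') [ 0.5428  0.1887 -0.191   0.0885] -42.796
plate free size [ 0.5372  0.2015 -0.1854  0.0885  0.103   0.1456] -69.356
```

View pics/fit2.png

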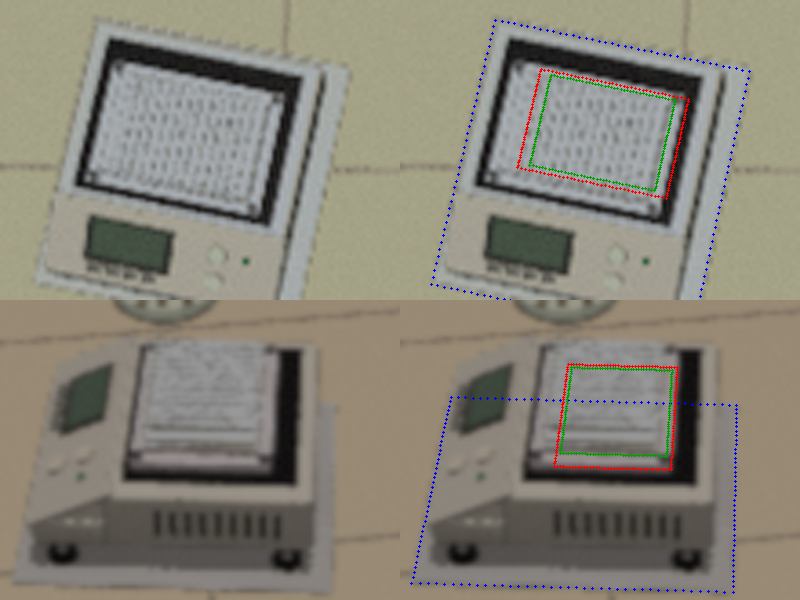

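```bash
cat > fit3.py <<'E'
import io,contextlib
with contextlib.redirect_stdout(io.StringIO()):
    from fit2 import *
W=-.1914
def st(p): # tray frame
    c,s=np.cos(W),np.sin(W);d=np.array(p[:2])-[.5167,.2084];return [c*d[0]+s*d[1],-s*d[0]+c*d[1]]
for z in (.073,.081,.089,.097):
    for cs in(("top",),("side",),("top","side")):
        p=fit(f"z{z}{cs}",lambda p:-sum(signed(n,p[2],p[3],z,(p[0],p[1],W),1,.002) for n in cs),Bc[:2]+[(.08,.12),(.115,.16)]);print("   in tray frame",np.round(st(p),4))
# black recess outline too (bright outside)
# top crop enlarged rectified at z=.0965 nominal, in tray frame
X,Y=np.meshgrid(np.arange(-.12,.16,.0005),np.arange(-.13,.13,.0005),indexing="ij")
for n in C:
    P=place(np.c_[X.ravel(),Y.ravel(),np.full(X.size,.0965)],.5167,.2084,W);q=proj(n,P)
    im=cv2.remap(C[n][1]["color"],q[:,0].reshape(X.shape),q[:,1].reshape(X.shape),cv2.INTER_CUBIC)
    C[n]+=(im,)
o=np.hstack([cv2.convertScaleAbs(C[n][2][::-1,::-1],alpha=1.3) for n in("top","side")]) # up=+x, left=+y
o=cv2.resize(o,(800,int(800*o.shape[0]/o.shape[1])));s=400/260 # px per mm
for h in(0,400):
    for m in range(-100,140,20): 
        v=int((160-m)*s);cv2.line(o,(h,v),(h+6,v),(0,0,255),1);cv2.putText(o,str(m),(h+8,v+3),0,.3,(0,0,255))
    for m in range(-120,130,20):
        u=h+int((130-m)*s);cv2.line(o,(u,0),(u,6),(0,0,255),1);cv2.putText(o,str(m),(u-6,16),0,.3,(0,0,255))
cv2.imwrite("pics/rect.png",o)
E
python3 fit3.py
```

```text
z0.073('top',) [0.5411 0.2058 0.1042 0.1504] -39.787
   in tray frame [0.0245 0.0021]
z0.073('side',) [0.5384 0.2164 0.1066 0.1473] -25.681
   in tray frame [0.0198 0.0119]
z0.073('top', 'side') [0.5409 0.2134 0.1042 0.1371] -53.383
   in tray frame [0.0228 0.0095]
z0.081('top',) [0.5401 0.2048 0.104  0.1499] -39.797
   in tray frame [0.0236 0.0009]
z0.081('side',) [0.537  0.2058 0.1055 0.1461] -25.809
   in tray frame [0.0205 0.0013]
z0.081('top', 'side') [0.5385 0.2054 0.104  0.1472] -62.561
   in tray frame [0.022  0.0012]
z0.089('top',) [0.5389 0.2037 0.1035 0.1491] -39.805
   in tray frame [ 0.0227 -0.0004]
z0.089('side',) [0.5358 0.195  0.1045 0.1444] -25.938
   in tray frame [ 0.0213 -0.0095]
z0.089('top', 'side') [0.537  0.201  0.1032 0.1476] -60.94
   in tray frame [ 0.0213 -0.0034]
z0.097('top',) [0.5377 0.2025 0.103  0.1485] -39.812
   in tray frame [ 0.0217 -0.0018]
z0.097('side',) [0.5347 0.1846 0.1036 0.1434] -26.07
   in tray frame [ 0.0222 -0.0199]
z0.097('top', 'side') [0.5385 0.2029 0.1043 0.144 ] -54.658
   in tray frame [ 0.0224 -0.0013]
```

View pics/rect.png

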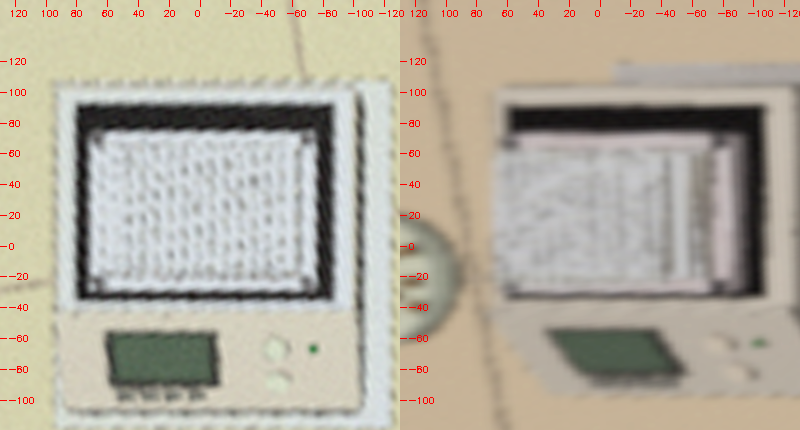

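```bash
cat > h.py <<'E'
from station import robot
import numpy as np,cv2
from scipy.spatial.transform import Rotation as R
def q(w):
    c,s=np.cos(w),np.sin(w);return R.from_matrix(np.array([[c,0,-s],[s,0,c],[0,-1,0]])).as_quat()
REST=np.array([.5733,-.1890]);WR=.2514
PL=np.array([.5382,.2050]);WP=-.1914
def plate(y,x=0):
    c,s=np.cos(WP),np.sin(WP);return PL+[c*x-s*y,s*x+c*y]
def F(n=5):
    return np.mean([robot.read_force() for _ in range(n)],0)
def say(*a): print(round(robot.read_time_s(),2),*[np.round(v,4) if not isinstance(v,str) else v for v in a])
E
python3 - <<'E'
from h import *
robot.move_ptp([*REST,.2],q(WR)); say("above",robot.read_tool_pos(),robot.read_q(),F())
print(robot.movel([*REST,.071],feed=.12,f_stop=8)); say("down",robot.read_tool_pos(),F())
robot.grip(.01); say("grip",robot.read_grip_width(),F())
robot.movel([*REST,.12],feed=.06); say("lift",F(),robot.read_ft_torque(),robot.read_grip_width())
robot.sleep(.3); say("lift",F(),robot.read_ft_torque())
c=robot.read_camera("side");t=robot.read_camera("top")
a=cv2.resize(c["color"][220:370,260:420],(480,450),interpolation=2);b=cv2.resize(t["color"][210:290,335:420],(319,450)[:2],interpolation=2)
cv2.imwrite("pics/lift.png",np.hstack([a,b]))
E
```

```text
3.28 above [ 0.5737 -0.1881  0.1999] [-0.1397  0.563   0.5344  1.7342 -0.3441  0.9389  2.3565] [ 0.5092 -0.5218  0.4857]
False
4.51 down [ 0.5739 -0.1892  0.0717] [0.2462 0.1241 0.0897]
5.47 grip 0.0257 [ 0.2333 -0.5125  0.1531]
6.43 lift [-0.2976 -0.7103 -3.6468] [0.0353 0.0363 0.0295] 0.0256
6.73 lift [-0.2497  0.2275 -3.2581] [ 0.0577  0.0459 -0.016 ]
```

View pics/lift.png

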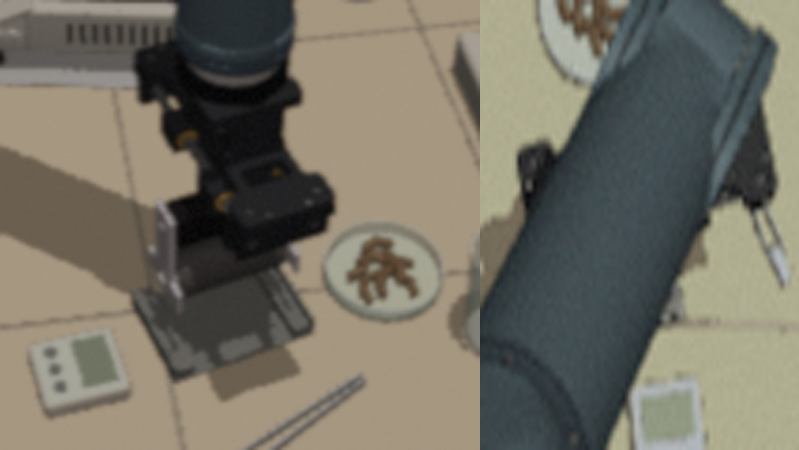

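Run:
```python
from h import *
robot.movel([*REST,.225],feed=.2); 
robot.move_ptp([*plate(-.0495),.225],q(WP)); robot.sleep(.3); 
f=np.array([robot.read_force() for _ in range(10)]);f0=f.mean(0);np.save("f0.npy",f0)
say("above",robot.read_tool_pos(),f0,f.std(0),robot.read_q())
robot.movel([*plate(-.0495),.182],feed=.1); robot.sleep(.1);say("near",F()-f0)
hit=robot.movel([*plate(-.0495),.152],feed=.012,f_stop=4); say("contact "+str(hit),robot.read_tool_pos(),F()-f0,robot.read_ft_torque())
robot.sleep(.2);say("after",robot.read_tool_pos(),F()-f0)
```

```text
9.12 above [0.5291 0.1557 0.225 ] [-0.4504  0.2081 -2.6739] [0. 0. 0.] [-0.8528  0.458   0.6381  1.8546 -0.3329  0.937   1.3143]
9.8 near [ 0.7847 -0.2585 -0.7359]
11.04 contact True [0.5287 0.1561 0.1692] [ 0.2127 -0.8422  8.0492] [-0.1917  0.0397 -0.0236]
11.24 after [0.5287 0.1561 0.1692] [ 0.8668 -1.0525  8.326 ]
```

```bash
cat >> h.py <<'E'
def Fz(f0,n=3):
    v=[]
    for _ in range(n): v.append(robot.read_force()[2]); robot.sleep(.01)
    return np.mean(v)-f0[2]
E
python3 - <<'E'
from h import *
f0=np.load("f0.npy"); z=robot.read_tool_pos()[2]
for i in range(14):
    fz=Fz(f0)
    say("z",z,robot.read_tool_pos()[2],fz)
    if fz>15: break
    z-=.0004
    robot.movel([*plate(-.0495),z],feed=.01)
np.save("z.npy",z)
E
```

```text
11.27 z 0.1692 0.1692 8.2969
11.55 z 0.1688 0.1692 8.8322
11.82 z 0.1684 0.1689 9.9384
12.1 z 0.168 0.1685 10.312
12.38 z 0.1676 0.1681 10.7962
12.65 z 0.1672 0.1677 10.4608
12.93 z 0.1668 0.1673 10.3641
13.2 z 0.1664 0.1669 10.8282
13.47 z 0.166 0.1665 10.8217
13.75 z 0.1656 0.1663 12.536
14.03 z 0.1652 0.1662 15.1216
```

Run:
```python
from h import *
f0=np.load("f0.npy"); z=float(np.load("z.npy")); y=-.0495; L=[]; T=17.5
for i in range(60):
    fz=Fz(f0,2); za=robot.read_tool_pos()[2]; L.append((y*1e3,z*1e3,za*1e3,fz))
    if fz>28: print("too hard");break
    if y>=.0509: break
    z-=np.clip((T-fz)*6e-5,-.0004,.0003)
    if i>=3: y=min(y+.002,.051)
    hit=robot.movel([*plate(y),z],feed=.012,f_stop=9)
    if hit: print("hit",y,F()-f0); 
np.save("z.npy",z);np.save("log.npy",L);np.set_printoptions(suppress=True,precision=2)
print(np.array(L));say("end",robot.read_tool_pos(),plate(y),F()-f0,robot.read_ft_torque(),robot.read_grip_width())
```

```text
[[-49.5  165.15 166.17  14.48]
 [-49.5  164.97 166.13  15.71]
 [-49.5  164.86 166.1   16.66]
 [-49.5  164.81 166.07  16.52]
 [-47.5  164.75 166.08  16.85]
 [-45.5  164.71 166.04  17.36]
 [-43.5  164.71 166.02  18.26]
 [-41.5  164.75 166.03  17.68]
 [-39.5  164.76 166.05  16.95]
 [-37.5  164.73 166.08  17.45]
 [-35.5  164.73 166.    18.15]
 [-33.5  164.77 166.    18.23]
 [-31.5  164.81 166.03  16.55]
 [-29.5  164.75 166.04  16.6 ]
 [-27.5  164.7  166.    16.48]
 [-25.5  164.64 165.97  18.27]
 [-23.5  164.68 165.99  17.76]
 [-21.5  164.7  165.98  16.87]
 [-19.5  164.66 165.97  16.19]
 [-17.5  164.58 165.93  17.63]
 [-15.5  164.59 165.92  17.92]
 [-13.5  164.62 165.94  17.17]
 [-11.5  164.6  165.92  16.18]
 [ -9.5  164.52 165.9   16.76]
 [ -7.5  164.47 165.91  18.  ]
 [ -5.5  164.5  165.9   17.48]
 [ -3.5  164.5  165.9   16.6 ]
 [ -1.5  164.45 165.88  15.72]
 [  0.5  164.34 165.82  17.85]
 [  2.5  164.36 165.84  18.27]
 [  4.5  164.41 165.89  17.79]
 [  6.5  164.42 165.89  16.7 ]
 [  8.5  164.38 165.85  16.99]
 [ 10.5  164.35 165.83  17.94]
 [ 12.5  164.37 165.83  17.65]
 [ 14.5  164.38 165.84  16.7 ]
 [ 16.5  164.33 165.86  16.67]
 [ 18.5  164.28 165.78  17.65]
 [ 20.5  164.29 165.8   18.28]
 [ 22.5  164.34 165.81  17.18]
 [ 24.5  164.32 165.82  16.56]
 [ 26.5  164.26 165.78  16.21]
 [ 28.5  164.19 165.75  17.93]
 [ 30.5  164.21 165.74  18.04]
 [ 32.5  164.24 165.77  16.  ]
 [ 34.5  164.15 165.74  16.33]
 [ 36.5  164.08 165.72  18.05]
 [ 38.5  164.12 165.7   18.29]
 [ 40.5  164.16 165.74  16.35]
 [ 42.5  164.1  165.72  16.48]
 [ 44.5  164.03 165.67  16.14]
 [ 46.5  163.95 165.65  16.06]
 [ 48.5  163.87 165.64  16.24]
 [ 50.5  163.79 165.63  16.63]
 [ 51.   163.74 165.59  16.61]]
31.77 end [0.55 0.26 0.17] [0.55 0.26] [-2.    0.2  16.47] [ 0.16  0.67 -0.05] 0.0255
```

Run:
```python
from h import *
f0=np.load("f0.npy"); z=float(np.load("z.npy"))
for y in (.051,.051,.050,.0495):
    z-=np.clip((19-Fz(f0,2))*7e-5,-.0003,.0003)
    robot.movel([*plate(y),z],feed=.01,f_stop=9); say(f"y{y}",z,robot.read_tool_pos()[2],Fz(f0,3))
robot.movel([*plate(.0495),.225],feed=.1); say("up",robot.read_tool_pos(),F(),robot.read_ft_torque(),robot.read_grip_width())
c=robot.read_camera("side");t=robot.read_camera("top")
robot.move_ptp([*REST,.2],q(WR)); robot.sleep(.2); say("rest",robot.read_tool_pos(),F())
f=robot.read_camera("side")
a=cv2.resize(c["color"][90:265,230:385],(380,430),interpolation=2);b=cv2.resize(f["color"][200:360,270:426],(420,430),interpolation=2)
cv2.imwrite("pics/mid.png",np.hstack([a,b]))
```

```text
32.07 y0.051 0.1636 0.1656 17.7113
32.36 y0.051 0.1635 0.1655 18.0478
32.65 y0.05 0.1634 0.1655 18.5965
32.94 y0.0495 0.1633 0.1655 18.932
33.71 up [0.547  0.2535 0.2243] [-1.3736 -0.4974 -3.723 ] [0.0005 0.0238 0.0153] 0.0258
35.64 rest [ 0.5737 -0.1879  0.2   ] [-0.1496  0.0772 -2.9385]
```

View pics/mid.png

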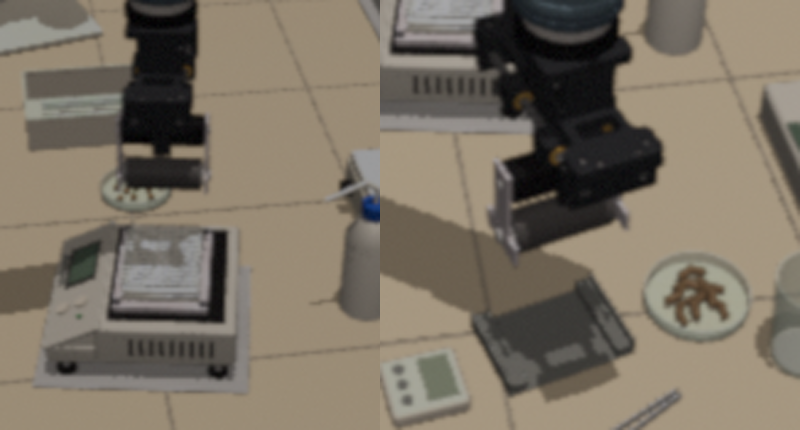

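Run:
```python
from h import *
p=[.5731,-.1882]
robot.movel([*p,.082],feed=.1); robot.sleep(.1)
hit=robot.movel([*p,.067],feed=.012,f_stop=3); say("down "+str(hit),robot.read_tool_pos(),F(),robot.read_ft_torque())
robot.sleep(.2); robot.grip(.088); say("open",robot.read_grip_width(),F(),robot.read_tool_pos())
robot.movel([*p,.2],feed=.12); robot.sleep(.1)
robot.move_ptp([.45,.0,.3],q(0)); say("away",F())
for n in("side","top"):
    c=robot.read_camera(n);cv2.imwrite(f"pics/{n}1.png",c["color"])
    np.savez(f"{n}1.npz",**c)
s=cv2.imread("pics/side1.png");t=cv2.imread("pics/top1.png")
a=cv2.resize(s[265:375,280:390],(400,400),interpolation=2);b=cv2.resize(t[200:310,320:430],(400,400),interpolation=2)
cv2.imwrite("pics/end.png",np.hstack([a,b]))
```

```text
38.01 down True [ 0.5731 -0.1884  0.0709] [-0.44   -0.9715  4.5912] [ 0.1279  0.0963 -0.0006]
39.22 open 0.0881 [0.1268 0.1418 0.3435] [ 0.572  -0.1878  0.0699]
41.52 away [ 0.525   0.4638 -0.0833]
```

View pics/end.png

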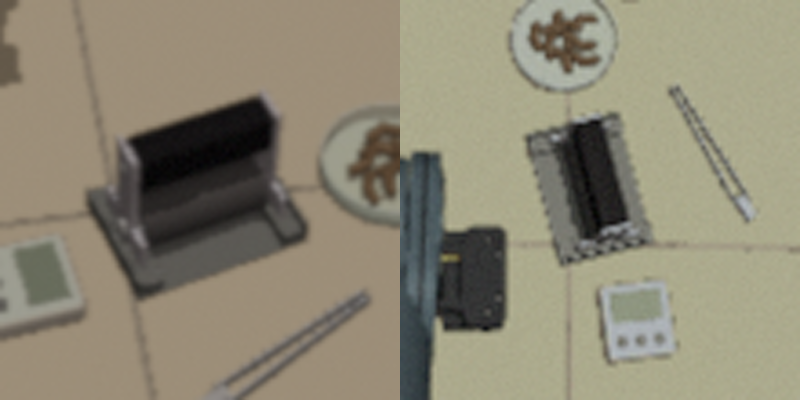

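```bash
python3 -c "
from station import robot
robot.close_job();print(robot.read_time_s())"
```

```text
the job is handed in; nothing more can be done
the job is handed in; nothing more can be done
```

I took the roller from its rest and set it down on strip 1. I rolled to strip 12 without lifting off, put the roller back, and handed the job in at about 41.5 s.

- **Pressure:** measured between the roll's 2 mm steps, it was about 15.7–18.3 N. It reached 18.9 N in a short dwell on strip 12. The most I read was 18.9 N, but I took no readings during the moves themselves.
- **Strips home:** I judged this by feel, because the cameras are too coarse to show strip heights. At both end strips the force rose sharply against a firm stop. Along the plate the drum's height followed a nearly straight line, dropping about 0.5 mm from end to end.
- **Roller:** the final pictures show it upright in its rest. It touched down within 1 mm of the height I gripped it at, so it barely slipped in the hand.
- **Bystanders:** in the last crop the pods dish, timer and forceps look undisturbed. I did not do a before-and-after comparison for every item.
- **Disagreeing measurements:** my first image fits of the plate were wrong, because they locked onto the larger white block under it. I used the tray and block fits instead; the two cameras agreed on the block's centre to about 3 mm. The fits of the handle and the rest also differed by about 5 mm along y, so I placed the roller between the two.

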